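Line up three steel straps with a drift pin

TASK

Take the tapered drift pin out of its wooden stand and drive it through the holes of the three stacked steel straps, the top one and the two hidden below it, into the bore of the jig: feel for each hidden hole and pull the straps into line with the pin itself, not with the fingers. Press it down firmly until its collar sits flush on the top strap, never letting the pin knock or bear on the jig with more than 60 N, then let go and leave it standing there; leave the other things on the bench alone.

Things in the scene. Friction and masses are not known exactly. Their poses are not given: they have to be found in the camera images.
- drift_pin: steel drift pin, upright in its stand at the start. Origin at the centre of the flat tip, z up along the pin. Tip 10 mm across, taper to 14 mm over the first 16 mm, straight 14 mm shank up to the collar 46 mm above the tip; round collar 30 mm across and 5 mm thick; on it a square head 22 x 22 mm, from 51 to 93 mm above the tip, its flat sides facing the pin's x and y. About 0.25 kg
- pin_head (a point): point on the pin's axis 75 mm above the tip: good height to grip the square head
- pin_collar (a point): centre of the underside of the pin's collar, 46 mm above the tip
- pin_stand: wooden block 70 x 90 x 50 mm, fixed, with one 17 mm through hole in the middle; the pin hangs in it by its collar. Origin at the centre of its underside
- jig: dark steel jig bolted to the bench, 70 mm (its x) by 150 mm (its y), ears to 128 mm wide. Origin under its centre, z up. Three flat steel straps, 8 mm thick each, lie stacked on its 26 mm high block between rails: they slide along the jig's y only. Rails and lips beside them reach 55 mm height, bolt heads 62 mm, more than 19 mm from the middle in x
- bore_axis (a point): point on the axis of the jig's bore, level with the top strap's upper face (50 mm above the jig's underside); axes as the jig. The bore, 16 mm wide, runs from 26 mm height to the bench. The hidden middle and lower straps (upper faces at 42 and 34 mm height, 74 mm long) have 16 mm holes too, each up to 12 mm off the bore along the jig's y, either way: find them by feel
- top_hole (a point): centre of the mouth of the top strap's 16 mm hole (strap 45 x 138 x 8 mm, upper face 50 mm above the jig's underside); up to 12 mm off the bore at the start. Each strap slides by itself up to 15 mm either way of the bore, stays where it is left and takes about 2 N to move
- block_plane: bystander: small metal block plane, 48 x 160 x 49 mm, origin under its centre
- tape_measure: bystander: tape measure, 38 x 86 x 70 mm, origin under its centre
- hardwood_block: bystander: block of hardwood, 50 x 85 x 40 mm, origin under its centre
There are look-alikes about, which are no part of the job. There is more than one size of the drift_pin; the job needs the middle-sized.

How it is judged:
On the way, in this order (a step that is already met when the one before it is completed fails the run):
1. the pin is drawn right out of its stand (height (world z) of drift_pin above 0.053 m), for 0.1 s.
2. the pin is pressed home with at least 5 N, its collar down on the top strap over the bore (z of pin_collar in the frame of bore_axis below 0.0015 m and horizontal distance between pin_collar and bore_axis below 0.003 m and contact force between drift_pin and jig above 5 N), for 0.15 s.
At the end, for the whole second after the job is handed in: The pin stands upright (within 0.06 rad) and still in the jig's bore, through all three straps, within 2.5 mm of the bore's axis, its collar within 2 mm of flush on the top strap; the top strap's hole is within 3 mm of the bore's axis (z of pin_collar in the frame of bore_axis below 0.002 m and horizontal distance between pin_collar and bore_axis below 0.0025 m and horizontal distance between top_hole and bore_axis below 0.003 m and angle between drift_pin's own z axis and vertical below 0.06 rad and linear speed of drift_pin below 0.01 m/s); the robot touches nothing.
It fails at once if the pin presses on the jig or its straps with more than 60 N (contact force between drift_pin and jig above 60 N).
It fails at once if the fingers push the jig or its straps (contact force between the fingers and jig above 5 N).
It fails at once if the block plane is moved (distance of block_plane from where it was at the start of the episode above 0.02 m).
It fails at once if the tape measure is moved (distance of tape_measure from where it was at the start of the episode above 0.02 m).
It fails at once if the hardwood block is moved (distance of hardwood_block from where it was at the start of the episode above 0.02 m).
It also fails if it takes over 58 s, if anything falls off the work surface, if the arm or the gripper's body presses on something with over 40 N, if the wrist force passes 120 N, or if a joint passes its speed limit or range.

ROBOT

A 6-joint arm with a two-finger parallel gripper is mounted at the origin on a cart in front of the work surface, level with it; the furniture and walls round the work are solid. World frame = base frame: x ahead of the robot, y to its left, z up, the work surface at z = 0. Lengths are in m, angles in rad, forces in N, time in s.
With the tool pointing down it reaches from about 0.35 to 0.975 m from the base axis. Payload 4.9 kg.
Tool frame: the origin (TCP) lies at the very end of the fingers, on their centre line; the grasp point (between the pads) lies 19 mm behind it; z points along the fingers, y is the line along which they close (so a half turn about z gives the same grasp; the last joint's range is limited). The gripper opens to 85 mm and grips with 20 to 120 N. Pads are 22 mm wide; open, the fingers measure 114 mm over their backs; the gripper's body (76 mm by 85 mm) begins 54 mm behind the grasp point. The pads swing forward as they close: fully open they stand 13 mm farther back than shut.
Start: joints at [-0.119, 0.053, 1.613, -0, 1.476, -0.119], TCP at [0.625, 0, 0.231] pointing down, gripper open.
Joint ranges: [-3.01, 3.01], [-1.01, 2.22], [0.06, 2.58], [-1.02, 4.17], [0.09, 2.62], [-3.14, 3.14]. Speed limits (rad/s): [2.57, 2.57, 3.14, 3.14, 3.14, 3.14].

INTERFACE

Orientations are given as a unit quaternion [w, x, y, z].
In Python, from plant import * gives the robot as it stands.
- The arm moves only by the tool jog_arm, never from a script. Its argument "moves" is a list that holds one entry, the list of rows, each a list of 7 numbers: the finger opening in cm, from 0 to 8.54, then the shift along the tool's x, y, z in cm, then the turn, a rotation vector about the tool's x, y, z in rad. A call has 1 to 20 rows; each row shifts and turns the commanded pose from where the row before left it, along the tool's axes as they then stand; what a row does not reach is not made up. A row lasts 1/12 s, in which the tool goes at most 41.7 mm and 7.16 degrees, less where a joint would pass 70% of its speed; a pose out of reach is approached as far as the arm can. A call is refused whole if a number of a shift passes 4.17 or a number of a turn 0.125, either way. A call with a gripper value outside its range is refused whole. The fingers move at their own pace and stop on an object; the grip force is fixed at half the most. Time passes only in rows, so rows that do not move let the fingers close. It gives the time, the measured TCP pose, the force, the opening and the grip force at its end, in the units of the state.
- state(): the state, without advancing time (a new reading comes with each control period).
- grab_frame(name): name is "scene" or "side" or "wrist"; returns a dict with "color" (400x640x3 uint8, blue, green, red), "depth" (400x640 float32, m along the optical axis (not along the pixel's ray), 0 where there is no reading), "fx", "fy", "cx", "cy" (pixels), "R" (3x3) and "t" (3): a world point X has camera coordinates R X + t. Camera axes: x right, y down, z forward; pixel columns grow to the right and rows downward; lengths in m; the calibration is good to about 2 mm. A picture is of the moment at which its call begins.
- job_done(): hands the job in; it is judged then, once.
Trained networks look in a picture, given as the dict that the camera call returned (one of the last four; its "shot" number tells which), for a name from the list of things; names that differ only in an ending like _2 or _b are one class to them, and where a whole thing is asked for, a point or a joint stands for the part that bears it (a point fixed in the world has none). Each returns a list of dicts, best first, with "p" (0 to 1); they miss things now and then, are a little off and sometimes report something else, mostly with a low value. They report only what shows in the picture. A call takes as long as a camera call. They do not tell look-alikes from the thing itself.
- recognise(name, picture): "rect" ([centre column, centre row, width, height] in pixels, round what is visible of it).
- regions_of(name, picture): "pixels" (400x640 bool, what is visible of it) and "rect" ([centre column, centre row, width, height] in pixels, round what is visible of it).
The state is a dict: "time": time; "joint_pos": joint angles; "joint_vel": joint speeds; "joint_efforts": joint torques, N m; "tool_pos": TCP position; "tool_rot": TCP orientation; "contact_force": force on the tool from outside, world axes, zero at the start; "ft_torque": the same for the moment, N m; "gripper_width": opening from 0.0 (shut) to 1.0 (fully open); "grasp_force": force on a finger pad.
Only numpy, scipy, OpenCV 4.12 (cv2) and the standard library are available. Lean on these libraries where they do the work, as an engineer would, in place of code of your own. Each camera call takes 0.05 s, during which the arm holds its last target. There are 200 camera calls.

## Working session

There is one attempt and no reset: what is moved stays moved. The work goes in short steps, Python scripts to look and compute and a tool call to move; the robot and the scene stay as the last step left them, time stands still between calls to the robot, and variables do not carry over. Pictures are saved under pics/ and viewed, at most 10 in all, crops included, and the job is handed in when it is done.

Besides the shell and the picture viewer there is one more tool, called after "Call:" as name(argument=value, ...), one argument or row to a line, values as JSON. jog_arm: Moves the arm, as the interface text tells. Its arguments: {"type":"object","properties":{"moves":{"type":"array"}},"required":["moves"]}

```bash
mkdir -p pics; ls; cat > h.py <<'E'
from plant import *
import numpy as np, cv2
np.set_printoptions(precision=4,suppress=True)
def cloud(f):
    d=f["depth"]; v,u=np.mgrid[0:400,0:640]
    c=np.stack([(u-f["cx"])/f["fx"]*d,(v-f["cy"])/f["fy"]*d,d],-1)
    P=(c-np.array(f["t"]))@np.array(f["R"]); P[d==0]=np.nan
    return P
E
python3 - <<'E'
from h import *
import pickle
s=state(); print(s)
F={}
for n in ["scene","side","wrist"]:
    f=grab_frame(n); F[n]=f
    print(n,f["shot"],f["fx"],np.array(f["R"]).round(3).tolist(),np.array(f["t"]).round(3))
    P=cloud(f)
    for o in ["drift_pin","pin_stand","jig","block_plane","tape_measure","hardwood_block","top_hole"]:
        try: rs=regions_of(o,f)
        except Exception as e: print(o,e); continue
        for r in rs[:5]:
            if r["p"]<0.2: continue
            q=P[r["pixels"]]; q=q[~np.isnan(q[:,0])]
            print(o,round(r["p"],2),np.round(r["rect"]),np.percentile(q,[3,50,97],axis=0).round(3).tolist() if len(q) else None)
pickle.dump(F,open("F.pkl","wb"))
a=np.vstack([F["scene"]["color"],]) 
cv2.imwrite("pics/a.png",F["scene"]["color"]);cv2.imwrite("pics/b.png",F["side"]["color"])
print(state()["time"])
E
```

```text
pics
{'time': 0.0, 'joint_pos': array([-0.119 ,  0.0533,  1.6143, -0.    ,  1.476 , -0.119 ]), 'joint_vel': array([ 0.0002,  0.0007,  0.0017, -0.0002, -0.0015, -0.0004]), 'joint_efforts': array([  0.0003, -39.367 , -37.0176,  -0.0002,   0.0069,  -0.    ]), 'tool_pos': array([0.6244, 0.0001, 0.2301]), 'tool_rot': array([-0.0008,  0.7071,  0.7071, -0.0006]), 'contact_force': array([-0.3929,  0.2861,  0.1376]), 'ft_torque': array([-0.014 , -0.065 ,  0.0039]), 'grasp_force': 0.0, 'gripper_width': 0.9971542017441654}
scene 1 440.9270371007766 [[-0.726, -0.687, 0.013], [-0.366, 0.37, -0.854], [0.582, -0.625, -0.52]] [0.493 0.246 0.627]
drift_pin 0.96 [267. 220.  28.  67.] [[0.612, 0.193, -0.001], [0.622, 0.217, 0.091], [0.643, 0.227, 0.133]]
drift_pin 0.56 [320. 230.  18.  32.] [[0.521, 0.082, -0.001], [0.527, 0.174, 0.076], [0.607, 0.181, 0.097]]
drift_pin 0.56 [350. 272.  10.  32.] [[0.44, 0.179, 0.006], [0.446, 0.185, 0.041], [0.452, 0.191, 0.062]]
pin_stand 0.79 [317. 255.  57.  52.] [[0.495, 0.128, 0.003], [0.514, 0.194, 0.04], [0.562, 0.216, 0.049]]
pin_stand 0.42 [318. 230.  23.  28
[... 2182 characters left out ...]
01], [0.545, 0.146, 0.049], [0.572, 0.18, 0.051]]
jig 0.92 [266. 213.  97. 122.] [[0.494, -0.102, 0.007], [0.553, -0.033, 0.049], [0.604, 0.03, 0.057]]
block_plane 0.76 [448. 155.  59. 123.] [[0.752, -0.047, 0.002], [0.777, 0.031, 0.03], [0.821, 0.088, 0.048]]
block_plane 0.46 [265. 212.  93. 117.] [[0.492, -0.103, 0.006], [0.553, -0.034, 0.049], [0.605, 0.03, 0.057]]
hardwood_block 0.58 [112. 121.  73.  84.] [[0.346, 0.025, 0.005], [0.382, 0.068, 0.039], [0.408, 0.107, 0.041]]
top_hole 0.88 [257. 207.  43. 107.] [[0.527, -0.098, 0.048], [0.548, -0.028, 0.049], [0.569, 0.032, 0.051]]
top_hole 0.52 [224.  17.  46.  31.] [[0.524, 0.155, 0.053], [0.539, 0.161, 0.083], [0.547, 0.174, 0.098]]
1.2
```

```bash
python3 - <<'E'
from h import *
import pickle
F=pickle.load(open("F.pkl","rb"))
a=cv2.resize(F["scene"]["color"][160:310,230:450],None,fx=3.6,fy=3.6,interpolation=cv2.INTER_CUBIC)
cv2.imwrite("pics/c.png",a)
b=cv2.resize(F["wrist"]["color"][0:280,90:490],None,fx=2,fy=2,interpolation=cv2.INTER_CUBIC)
cv2.imwrite("pics/d.png",b)
E
```

```text
(no output)
```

View pics/c.png

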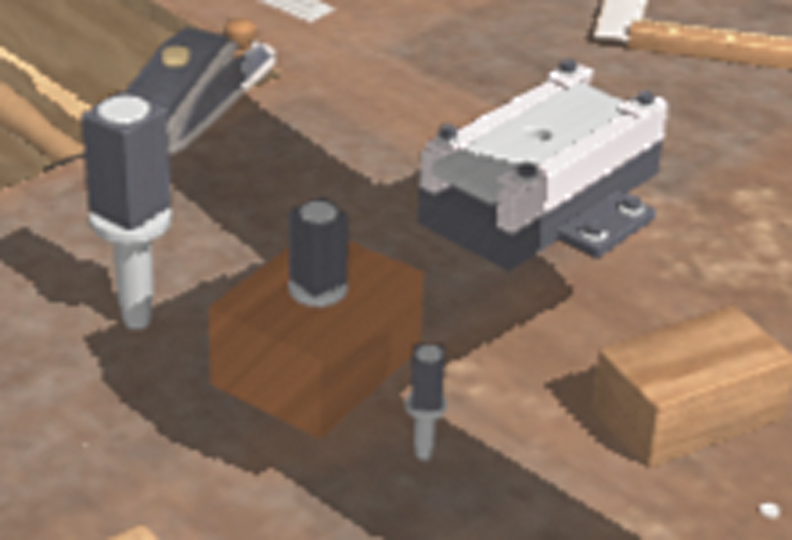

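View pics/d.png

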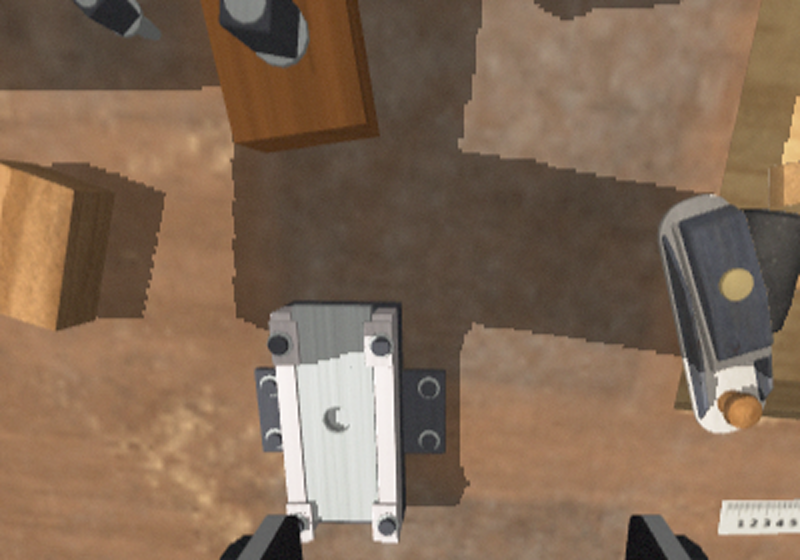

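Big pin at scene px (267,220), middle pin in the stand (318,230), small pin (350,272). The one hanging in the stand has its head top at 0.097 m and a collar on the 50 mm block. That fits the middle size, and the enlarged crop confirms it. Next I move to a spot where the wrist camera sees both the pin and the jig.

Call:
jog_arm(
  moves=[
    [[8.5,2.75,-2.25,-0.5,0,0,0],[8.5,2.75,-2.25,-0.5,0,0,0],[8.5,2.75,-2.25,-0.5,0,0,0],[8.5,2.75,-2.25,-0.5,0,0,0],[8.5,0,0,0,0,0,0],[8.5,0,0,0,0,0,0]],
  ],
)

```text
time: 1.7
tool_pos: [0.5345, 0.1112, 0.2521]
tool_rot: [0.001, 0.706, 0.708, 0.001]
contact_force: [0.3, -0.2, -0.5]
gripper_width: 0.997
grasp_force: 0.0
```

```bash
python3 - <<'E'
from h import *
import pickle
F=pickle.load(open("F.pkl","rb"))
f=grab_frame("wrist"); F["w2"]=f; pickle.dump(F,open("F.pkl","wb"))
s=state(); print(s["time"],s["tool_pos"],s["tool_rot"])
cv2.imwrite("pics/e.png",cv2.resize(f["color"][0:400,130:530],None,fx=1.5,fy=1.5,interpolation=cv2.INTER_CUBIC))
def rect(q,nm):
    r=cv2.minAreaRect((q[:,:2]*1000).astype(np.float32)); print(nm,np.round(r[0],1),np.round(r[1],1),round(r[2],1),len(q),'zmed',np.median(q[:,2]).round(4))
for k in ["w2","wrist","side","scene"]:
    P=cloud(F[k]).reshape(-1,3); P=P[~np.isnan(P[:,0])]
    print(k)
    def box(x0,x1,y0,y1,z0,z1): return P[(P[:,0]>x0)&(P[:,0]<x1)&(P[:,1]>y0)&(P[:,1]<y1)&(P[:,2]>z0)&(P[:,2]<z1)]
    for nm,b in dict(head=(.5,.58,.13,.23,.094,.102),headall=(.5,.58,.13,.23,.062,.102),stand=(.48,.6,.1,.24,.046,.0525),jigtop=(.48,.62,-.12,.06,.02,.07),rails=(.48,.62,-.12,.06,.053,.058),strap=(.48,.62,-.12,.06,.046,.0525),bolts=(.48,.62,-.12,.06,.0595,.066)).items():
        q=box(*b)
        if len(q)>8: rect(q,nm)
E
```

```text
1.75 [0.535  0.1103 0.2517] [0.0005 0.7067 0.7075 0.0003]
w2
head [533.6 168.4] [21.8 21.9] 81.1 460 zmed 0.097
headall [533.7 168.5] [21.9 22. ] 81.1 487 zmed 0.0969
stand [533.6 168.4] [70.1 90. ] 7.5 4055 zmed 0.0496
jigtop [547.4 -42. ] [154.2  71.9] 89.5 4750 zmed 0.0496
rails [547.4 -44.3] [141.8  71.9] 89.5 544 zmed 0.0546
strap [547.9 -42.2] [154.1  70.1] 89.2 3605 zmed 0.0495
bolts [547.7 -44.2] [126.4  67.4] 89.7 174 zmed 0.0607
wrist
head [533.2 162.9] [12.  22.6] 84.5 411 zmed 0.0969
headall [534.1 168. ] [22.1 22.5] 81.1 856 zmed 0.0928
stand [535.4 155. ] [70.7 63.8] 7.2 3624 zmed 0.0496
jigtop [548.  -42.6] [154.3  72. ] 89.5 6778 zmed 0.0497
rails [548.  -44.3] [141.4  72. ] 89.5 784 zmed 0.0546
strap [547.7 -42.3] [153.8  70.7] 89.3 5251 zmed 0.0496
bolts [548.  -44.7] [126.4  67.9] 89.4 195 zmed 0.0608
side
head [534.4 169.8] [21.5 21.6] 0.6 57 zmed 0.0962
headall [535.  169.9] [23.8 22.2] 80.1 202 zmed 0.0836
stand [535.1 166.8] [70.3 93.6] 7.2 619 zmed 0.0487
jigtop [550.  -38.4] [ 71.5 151.9] 0.5 926 zmed 0.0488
rails [550.  -43.5] [ 71.5 141.6] 0.5 89 zmed 0.0546
strap [549.9 -34.1] [142.7  69. ] 89.4 558 zmed 0.0492
bolts [548.9 -43.9] [ 67.8 124.2] 0.0 27 zmed 0.0602
scene
head [533.6 168.5] [20.9 22.7] 78.6 81 zmed 0.0957
headall [533.5 169.3] [23.7 23.4] 81.6 327 zmed 0.0846
stand [534.2 168.1] [72.1 94.3] 7.6 900 zmed 0.0481
jigtop [547.8 -42.2] [155.5  72.6] 89.1 1890 zmed 0.0476
rails [547.3 -43.7] [142.2  71.6] 89.0 103 zmed 0.0543
strap [548.4 -42.2] [155.5  71.7] 88.9 1022 zmed 0.0483
bolts [547.3 -44. ] [125.9  65.7] 89.9 22 zmed 0.0599
```

View pics/e.png

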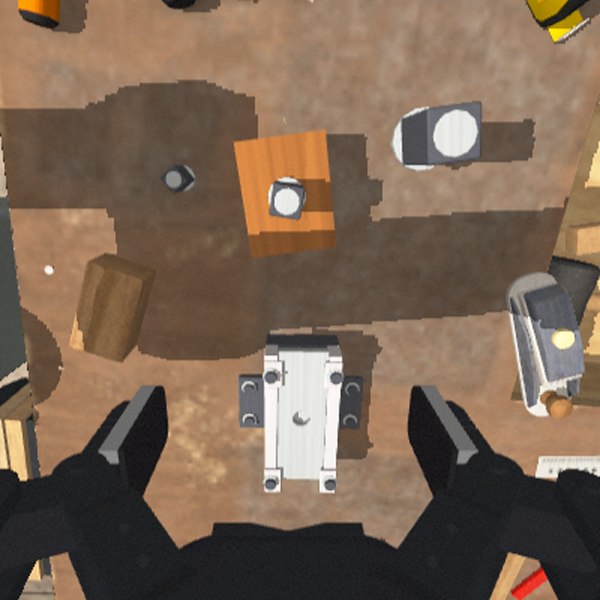

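Call:
jog_arm(
  moves=[
    [[8.5,2.9,-0.07,0,0,0,0],[8.5,2.9,-0.07,0,0,0,0],[8.5,0,0,0.8,0,0,-0.118],[8.5,0,0,0.8,0,0,-0.118],[8.5,0,0,0.8,0,0,-0.118],[8.5,0,0,0.8,0,0,-0.118],[8.5,0,0,0.8,0,0,-0.118],[8.5,0,0,0.8,0,0,-0.118],[8.5,0,0,0.8,0,0,-0.118],[8.5,0,0,0.8,0,0,-0.118],[8.5,0,0,0.8,0,0,-0.118],[8.5,0,0,0.8,0,0,-0.118],[8.5,0,0,0.8,0,0,-0.118],[8.5,0,0,0.8,0,0,-0.118],[8.5,0,0,0,0,0,0],[8.5,0,0,0,0,0,0]],
  ],
)

```text
time: 3.08
tool_pos: [0.5338, 0.167, 0.1544]
tool_rot: [-0.001, 0.08, 0.997, -0.0]
contact_force: [1.1, 0.4, 1.0]
gripper_width: 0.995
grasp_force: 0.0
```

```bash
cat >> h.py <<'E'
from scipy.spatial.transform import Rotation as Rn
def tool(): # state + yaw of tool y and tilt
    s=state(); R=Rn.from_quat(np.roll(s["tool_rot"],-1)).as_matrix()
    return s,R
def show(target=None):
    s,R=tool(); print("t",round(s["time"],2),"pos",s["tool_pos"]*1000,"yawY",np.degrees(np.arctan2(R[1,1],R[0,1])).round(2),"z",R[:,2],"F",s["contact_force"].round(1),"T",s["ft_torque"].round(2),"w",round(s["gripper_width"]*85,1),"g",round(s["grasp_force"],1))
    if target is not None: print("shift cm",R.T@(np.array(target)-s["tool_pos"]*1000)/10)
E
python3 - <<'E'
from h import *
import pickle
show([533.6,168.4,60]); print(state()["joint_pos"])
F=pickle.load(open("F.pkl","rb"))
for k in ["wrist","w2"]:
    f=F[k];P=cloud(f)*1000
    # project hole region
    g=f["color"].mean(-1)
    cam=np.array(f["R"])@np.array([.548,-.038,.05])+f["t"]; u,v=f["fx"]*cam[0]/cam[2]+f["cx"],f["fy"]*cam[1]/cam[2]+f["cy"]; u,v=int(u),int(v)
    print(k,u,v); sl=np.s_[v-9:v+10,u-9:u+10]
    print(P[sl][...,2].round(0).astype(int)); print(g[sl].astype(int))
    print("corner xy",P[v-9,u-9],P[v+9,u+9])
E
```

```text
t 3.08 pos [533.7688 167.0392 154.3891] yawY 80.88 z [-0.0018 -0.0005 -1.    ] F [1.1 0.4 1. ] T [ 0.02 -0.01  0.02] w 84.5 g 0.0
shift cm [0.0223 0.1388 9.4389]
[ 0.1703 -0.0422  1.8394 -0.0002  1.3463 -1.2412]
wrist 258 212
[[                  49                   50                   50
                    49                   49                   49
                    49                   49                   48
                    40                   49                   49
                    50                   48                   48
                    49                   49                   50
                    49]
 [                  49                   49                   48
                    50                   49                   48
                    42                   42                   42
                    41                   40                   40
                    41                   48                   50
                    50                   50                   50
                    49]
 [                  48                   50   
[... 17447 characters left out ...]
30]
 [232 230 228 226 230 224 190 164 155 161 147 173 200 221 233 233 232 229
  231]
 [231 233 229 225 230 229 222 217 216 208 207 211 224 229 232 233 231 230
  229]
 [230 234 227 226 229 229 228 227 232 228 227 224 227 230 232 233 231 230
  229]
 [232 232 229 226 230 229 227 228 233 231 227 226 226 229 230 233 231 229
  231]
 [232 232 228 226 229 230 229 228 232 230 228 227 227 231 231 232 231 229
  230]
 [231 230 229 226 229 230 228 227 231 231 229 226 226 230 230 234 231 229
  230]
 [231 232 228 226 230 230 227 227 232 229 226 226 227 230 230 233 231 228
  229]]
corner xy [534.2123 -22.2789  49.5943] [560.0146 -51.9552  49.2992]<stdin>:11: RuntimeWarning: invalid value encountered in cast
```

Call:
jog_arm(
  moves=[
    [[8.5,0.02,0.14,3.0,0,0,0],[8.5,0,0,3.0,0,0,0],[8.5,0,0,2.4,0,0,0],[8.5,0,0,1.0,0,0,0],[8.5,0,0,0,0,0,0],[8.5,0,0,0,0,0,0]],
  ],
)

```text
time: 3.58
tool_pos: [0.5342, 0.1693, 0.0619]
tool_rot: [0.0, 0.078, 0.997, 0.0]
contact_force: [0.6, 0.6, 0.0]
gripper_width: 0.994
grasp_force: 0.0
```

```bash
python3 - <<'E'
from h import *
show([533.6,168.4,60])
E
```

```text
t 3.58 pos [534.1949 169.2693  61.9268] yawY 81.05 z [ 0.0003  0.     -1.    ] F [0.6 0.6 0. ] T [-0.    0.03  0.01] w 84.5 g 0.0
shift cm [ 0.0453 -0.0951  0.1927]
```

Call:
jog_arm(
  moves=[
    [[8.5,0.04,-0.08,0.15,0,0,0],[1.5,0,0,0,0,0,0],[1.5,0,0,0,0,0,0],[1.5,0,0,0,0,0,0],[1.5,0,0,0,0,0,0],[1.5,0,0,0,0,0,0],[1.5,0,0,0,0,0,0],[1.5,0,0,0,0,0,0],[1.5,0,0,0,0,0,0],[1.5,0,0,0,0,0,0]],
  ],
)

```text
time: 4.42
tool_pos: [0.5335, 0.1688, 0.0604]
tool_rot: [0.0, 0.077, 0.997, 0.0]
contact_force: [0.3, 0.3, 3.7]
gripper_width: 0.25
grasp_force: 59.3
```

```bash
python3 - <<'E'
from h import *
show([533.6,168.4,60])
E
```

```text
t 4.42 pos [533.4654 168.7683  60.3601] yawY 81.13 z [ 0.0008  0.0001 -1.    ] F [0.3 0.3 3.7] T [-0.04  0.06  0.01] w 21.3 g 59.3
shift cm [-0.0189 -0.0343  0.036 ]
```

Call:
jog_arm(
  moves=[
    [[1.5,0,0,-1.5,0,0,0],[1.5,0,0,-2.5,0,0,0],[1.5,0,0,-2.5,0,0,0],[1.5,0,0,-2.5,0,0,0],[1.5,0,0,0,0,0,-0.0735],[1.5,0,0,0,0,0,-0.0735],[1.5,-0.2,-2.5,0,0,0,0],[1.5,-0.2,-2.5,0,0,0,0],[1.5,-0.2,-2.5,0,0,0,0],[1.5,-0.2,-2.5,0,0,0,0],[1.5,-0.2,-2.5,0,0,0,0],[1.5,-0.2,-2.5,0,0,0,0],[1.5,-0.2,-2.5,0,0,0,0],[1.5,0,-1.5,0,0,0,0],[1.5,0,-1.0,0,0,0,0],[1.5,0,0,0,0,0,0],[1.5,0,0,0,0,0,0],[1.5,0,0,0,0,0,0]],
  ],
)

```text
time: 5.92
tool_pos: [0.5452, -0.0305, 0.1493]
tool_rot: [-0.0, 0.004, 1.0, 0.0]
contact_force: [-0.4, 0.3, -2.3]
gripper_width: 0.246
grasp_force: 59.9
```

```bash
python3 - <<'E'
from h import *
show([548,-34.7,116]) 
f=grab_frame("side"); P=cloud(f)*1000; q=P[(abs(P[...,0]-548)<60)&(abs(P[...,1]+36)<60)&(P[...,2]>66)&(P[...,2]<150)]
rs=[r for r in regions_of("drift_pin",f)]
for r in rs[:4]:
    p=P[r["pixels"]]; p=p[~np.isnan(p[:,0])]; print(r["p"],np.percentile(p,[2,50,98],axis=0))
w=grab_frame("wrist")
a=f["color"][100:300,220:440]; b=w["color"][200:400,210:430]
cv2.imwrite("pics/f.png",cv2.resize(np.hstack([a,b]),None,fx=1.8,fy=1.8,interpolation=cv2.INTER_CUBIC)); show()
E
```

```text
t 5.92 pos [545.1958 -30.5388 149.2934] yawY 89.59 z [-0.0008  0.0007 -1.    ] F [-0.4  0.3 -2.3] T [ 0.02  0.01 -0.02] w 20.9 g 59.9
shift cm [-0.2862 -0.4164  3.3288]
0.96 [[614.5484 199.8547   9.1648]
 [629.7475 222.6381  90.5611]
 [646.8498 228.9195 133.6742]]
0.46 [[440.0375 116.1288  -2.2238]
 [451.3461 184.486   41.2468]
 [459.2595 191.3828  63.0165]]
t 6.07 pos [545.433  -30.4213 149.6566] yawY 89.63 z [-0.0003  0.0003 -1.    ] F [ 0.9 -0.9 -2.2] T [-0.02 -0.03 -0.02] w 21.6 g 59.9
```

View pics/f.png

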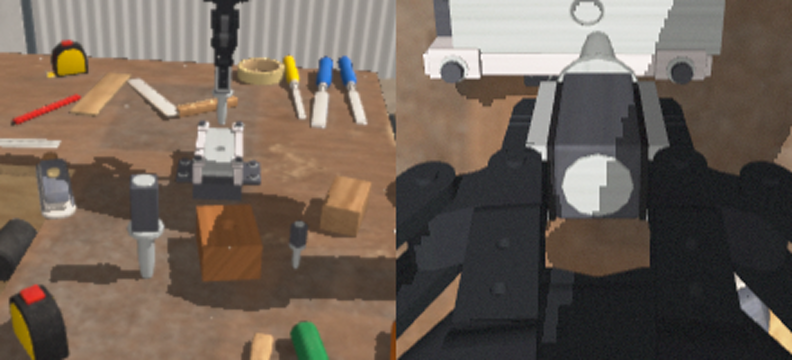

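```bash
python3 - <<'E'
from h import *
import pickle
f=grab_frame("wrist"); s,R=tool(); pickle.dump((f,s),open("w3.pkl","wb"))
tip=s["tool_pos"]+R[:,2]*0.0564
def pr(X): c=np.array(f["R"])@X+f["t"]; return np.array([f["fx"]*c[0]/c[2]+f["cx"],f["fy"]*c[1]/c[2]+f["cy"]])
print("tip pred",tip,pr(tip),"hole pred",pr(np.array([.548,-.0347,.05])),"bore pred",pr(np.array([.5476,-.0442,.05])))
cr=f["color"][180:230,280:360]
cv2.imwrite("pics/g.png",cv2.resize(cr,None,fx=10,fy=10,interpolation=cv2.INTER_CUBIC))
P=cloud(f)*1000
q=P[(P[...,2]>44)&(P[...,2]<66)&(abs(P[...,0]-548)<60)&(abs(P[...,1]+44)<100)]
for nm,a,b in [("rails",53,58),("bolts",59.5,66)]:
    z=q[(q[:,2]>a)&(q[:,2]<b)]; r=cv2.minAreaRect(z[:,:2].astype(np.float32)); print(nm,r,len(z))
print(np.array(f["R"]))
E
```

```text
tip pred [ 0.5455 -0.0305  0.0933] [320.8358 222.3033] hole pred [316.2941 206.5601] bore pred [305.7957 206.2144]
rails ((546.9780883789062, -45.02654266357422), (141.71383666992188, 71.4335708618164), 89.56021118164062) 1550
bolts ((547.5067138671875, -45.33869171142578), (126.31548309326172, 68.68550109863281), 89.2709732055664) 481
[[ 0.0067  1.      0.0014]
 [ 0.9482 -0.0068  0.3177]
 [ 0.3177 -0.0008 -0.9482]]
```

View pics/g.png

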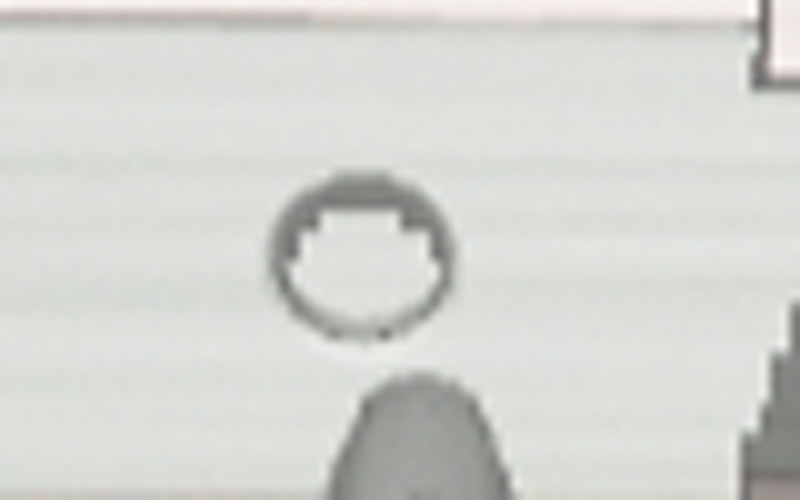

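Call:
jog_arm(
  moves=[
    [[1.5,-0.17,-0.48,1.0,0,0,0],[1.5,0,0,1.5,0,0,0],[1.5,0,0,1.2,0,0,0],[1.5,0,0,0.4,0,0,0],[1.5,0,0,0.2,0,0,0],[1.5,0,0,0.2,0,0,0],[1.5,0,0,0,0,0,0],[1.5,0,0,0,0,0,0]],
  ],
)

```text
time: 6.78
tool_pos: [0.5476, -0.0363, 0.1054]
tool_rot: [0.001, 0.004, 1.0, -0.0]
contact_force: [0.3, -1.0, -2.6]
gripper_width: 0.25
grasp_force: 59.9
```

```bash
python3 - <<'E'
from h import *
show([548,-34.7,99.4]) 
E
```

```text
t 6.78 pos [547.6387 -36.3067 105.4106] yawY 89.56 z [ 0.001  -0.0002 -1.    ] F [ 0.3 -1.  -2.6] T [ 0.01  0.01 -0.02] w 21.2 g 59.9
shift cm [-0.0343  0.1611  0.6011]
```

Call:
jog_arm(
  moves=[
    [[1.5,0,0.05,0.3,0,0,0],[1.5,0,0,0.2,0,0,0],[1.5,0,0,0,0,0,0],[1.5,0,0,0,0,0,0]],
  ],
)

```text
time: 7.12
tool_pos: [0.5471, -0.0357, 0.0997]
tool_rot: [-0.0, 0.004, 1.0, 0.0]
contact_force: [-0.1, -0.3, -2.6]
gripper_width: 0.25
grasp_force: 59.9
```

```bash
python3 - <<'E'
from h import *
for _ in range(3): 
    show([548,-34.7,99.4]) 
    grab_frame("side")
E
```

```text
t 7.12 pos [547.0647 -35.684   99.6942] yawY 89.56 z [-0.0003  0.0001 -1.    ] F [-0.1 -0.3 -2.6] T [-0.03 -0.    0.02] w 21.3 g 59.9
shift cm [-0.0928  0.0991  0.0294]
t 7.17 pos [547.1737 -35.7149  99.8243] yawY 89.55 z [ 0.  0. -1.] F [ 0.5  0.8 -2.8] T [-0.01  0.    0.  ] w 21.2 g 59.9
shift cm [-0.0818  0.1021  0.0424]
t 7.22 pos [547.2051 -35.7355  99.8633] yawY 89.55 z [ 0.0001  0.     -1.    ] F [ 0.2  0.3 -2.1] T [0.02 0.04 0.02] w 21.2 g 59.9
shift cm [-0.0787  0.1042  0.0463]
```

Call:
jog_arm(
  moves=[
    [[1.5,0,-0.3,0,0,0,0],[1.5,0,-0.3,0,0,0,0],[1.5,0,-0.4,0,0,0,0],[1.5,0,-0.4,0,0,0,0],[1.5,0,-0.35,0,0,0,0],[1.5,0,0,0,0,0,0],[1.5,0,0,0.1,0,0,0],[1.5,0,0,0,0,0,0]],
  ],
)

```text
time: 7.93
tool_pos: [0.5471, -0.0538, 0.0987]
tool_rot: [0.0, 0.004, 1.0, -0.001]
contact_force: [0.5, 0.7, -2.1]
gripper_width: 0.249
grasp_force: 59.9
```

```bash
python3 - <<'E'
from h import *
show([548,-34.7,98.4])
E
```

```text
t 7.93 pos [547.0535 -53.7802  98.6929] yawY 89.54 z [ 0.0001 -0.001  -1.    ] F [ 0.5  0.7 -2.1] T [ 0.07  0.   -0.05] w 21.2 g 59.9
shift cm [-0.0794  1.9087  0.0273]
```

Call:
jog_arm(
  moves=[
    [[1.5,0,0,0.1,0,0,0],[1.5,0,0,0.05,0,0,0],[1.5,0,0,0,0,0,0],[1.5,0,0,0,0,0,0]],
  ],
)

```text
time: 8.27
tool_pos: [0.547, -0.0533, 0.0971]
tool_rot: [-0.0, 0.004, 1.0, -0.0]
contact_force: [-0.3, 0.5, -2.7]
gripper_width: 0.248
grasp_force: 59.9
```

```bash
python3 - <<'E'
from h import *
show([548,-34.7,98.4])
E
```

```text
t 8.27 pos [546.9544 -53.2941  97.1462] yawY 89.56 z [-0.0003 -0.0003 -1.    ] F [-0.3  0.5 -2.7] T [0.05 0.03 0.01] w 21.1 g 59.9
shift cm [-0.0904  1.8601 -0.126 ]
```

Call:
jog_arm(
  moves=[
    [[1.5,0,0,0.1,0,0,0],[1.5,0,0,0.05,0,0,0],[1.5,0,0,0,0,0,0],[1.5,0,0,0,0,0,0]],
  ],
)

```text
time: 8.6
tool_pos: [0.547, -0.0532, 0.0957]
tool_rot: [-0.0, 0.004, 1.0, -0.0]
contact_force: [0.3, -0.2, -2.8]
gripper_width: 0.251
grasp_force: 59.9
```

```bash
python3 - <<'E'
from h import *
show([548,-34.7,98.4])
E
```

```text
t 8.6 pos [546.9898 -53.2219  95.7175] yawY 89.56 z [-0.0002 -0.0001 -1.    ] F [ 0.3 -0.2 -2.8] T [0.03 0.03 0.01] w 21.3 g 59.9
shift cm [-0.0867  1.8529 -0.2684]
```

Call:
jog_arm(
  moves=[
    [[1.5,0,0,0.15,0,0,0],[1.5,0,0,0.15,0,0,0],[1.5,0,0,0.1,0,0,0],[1.5,0,0,0,0,0,0],[1.5,0,0,0,0,0,0]],
  ],
)

```text
time: 9.02
tool_pos: [0.547, -0.053, 0.0916]
tool_rot: [-0.0, 0.004, 1.0, 0.0]
contact_force: [0.1, 1.0, -3.0]
gripper_width: 0.248
grasp_force: 60.0
```

```bash
python3 - <<'E'
from h import *
show([548,-34.7,90.4])
E
```

```text
t 9.02 pos [546.9595 -53.0199  91.5961] yawY 89.55 z [-0.0003  0.0005 -1.    ] F [ 0.1  1.  -3. ] T [ 0.23 -0.04  0.02] w 21.1 g 60.0
shift cm [-0.0897  1.8327  0.1204]
```

Call:
jog_arm(
  moves=[
    [[1.5,0,0,0.1,0,0,0],[1.5,0,0,0.1,0,0,0],[1.5,0,0,0.05,0,0,0],[1.5,0,0,0,0,0,0],[1.5,0,0,0,0,0,0]],
  ],
)

```text
time: 9.43
tool_pos: [0.5474, -0.0531, 0.09]
tool_rot: [0.0, 0.004, 1.0, 0.0]
contact_force: [-1.3, 2.9, 3.0]
gripper_width: 0.251
grasp_force: 60.7
```

```bash
python3 - <<'E'
from h import *
show([548,-34.7,90.4])
E
```

```text
t 9.43 pos [547.3645 -53.0721  89.9747] yawY 89.55 z [ 0.0006  0.0004 -1.    ] F [-1.3  2.9  3. ] T [ 0.58  0.3  -0.04] w 21.3 g 60.7
shift cm [-0.0492  1.8377 -0.0418]
```

Call:
jog_arm(
  moves=[
    [[1.5,0,0,-0.25,0,0,0],[1.5,0,0.25,0,0,0,0],[1.5,0,0.25,0,0,0,0],[1.5,0,0,0,0,0,0],[1.5,0,0,0.15,0,0,0],[1.5,0,0,0.15,0,0,0],[1.5,0,0,0,0,0,0],[1.5,0,0,0,0,0,0]],
  ],
)

```text
time: 10.1
tool_pos: [0.5473, -0.0486, 0.0888]
tool_rot: [0.0, 0.004, 1.0, -0.0]
contact_force: [0.3, -4.3, -2.2]
gripper_width: 0.25
grasp_force: 60.3
```

```bash
python3 - <<'E'
from h import *
show([548,-34.7,90.4])
E
```

```text
t 10.1 pos [547.3299 -48.6195  88.8047] yawY 89.54 z [ 0.0006 -0.0006 -1.    ] F [ 0.3 -4.3 -2.2] T [-0.84 -0.2   0.03] w 21.3 g 60.3
shift cm [-0.056   1.3923 -0.1604]
```

Call:
jog_arm(
  moves=[
    [[1.5,0,0,0.1,0,0,0],[1.5,0,0,0.1,0,0,0],[1.5,0,0,0,0,0,0],[1.5,0,0,0,0,0,0]],
  ],
)

```text
time: 10.43
tool_pos: [0.5472, -0.0482, 0.0867]
tool_rot: [0.0, 0.004, 1.0, -0.0]
contact_force: [1.2, -4.4, -1.5]
gripper_width: 0.247
grasp_force: 60.3
```

```bash
python3 - <<'E'
from h import *
show([548,-34.7,90.4])
E
```

```text
t 10.43 pos [547.202  -48.2344  86.7335] yawY 89.55 z [ 0.0003 -0.     -1.    ] F [ 1.2 -4.4 -1.5] T [-0.84 -0.18 -0.05] w 21.0 g 60.3
shift cm [-0.0693  1.354  -0.3667]
```

Call:
jog_arm(
  moves=[
    [[1.5,0,0,0.15,0,0,0],[1.5,0,0,0.12,0,0,0],[1.5,-0.02,0.15,0,0,0,0],[1.5,0,0.2,0,0,0,0],[1.5,0,0,0,0,0,0],[1.5,0,0,0,0,0,0]],
  ],
)

```text
time: 10.93
tool_pos: [0.5472, -0.0447, 0.0839]
tool_rot: [-0.0, 0.004, 1.0, -0.0]
contact_force: [0.3, -4.5, -1.8]
gripper_width: 0.249
grasp_force: 60.1
```

```bash
python3 - <<'E'
from h import *
show([547.5,-44.7,82.4])
E
```

```text
t 10.93 pos [547.1961 -44.7198  83.8755] yawY 89.57 z [-0.0003 -0.0002 -1.    ] F [ 0.3 -4.5 -1.8] T [-0.98 -0.1  -0.03] w 21.1 g 60.1
shift cm [-0.0304  0.0022  0.1475]
```

Call:
jog_arm(
  moves=[
    [[1.5,0,0,0.1,0,0,0],[1.5,0,0,0.1,0,0,0],[1.5,0,0,0.1,0,0,0],[1.5,0,0,0,0,0,0],[1.5,0,0,0,0,0,0]],
  ],
)

```text
time: 11.35
tool_pos: [0.5473, -0.0448, 0.0809]
tool_rot: [0.0, 0.004, 1.0, -0.0]
contact_force: [-0.2, -4.3, -1.3]
gripper_width: 0.252
grasp_force: 60.3
```

```bash
python3 - <<'E'
from h import *
show([547.5,-44.7,82.4])
E
```

```text
t 11.35 pos [547.3084 -44.796   80.9269] yawY 89.55 z [ 0.     -0.0001 -1.    ] F [-0.2 -4.3 -1.3] T [-1.04 -0.19  0.06] w 21.4 g 60.3
shift cm [-0.0191  0.0097 -0.1473]
```

Call:
jog_arm(
  moves=[
    [[1.5,0,0,0.1,0,0,0],[1.5,0,0,0.1,0,0,0],[1.5,0,0,0.1,0,0,0],[1.5,0,0,0.1,0,0,0],[1.5,0,0,0,0,0,0]],
  ],
)

```text
time: 11.77
tool_pos: [0.5473, -0.0448, 0.0769]
tool_rot: [-0.0, 0.004, 1.0, -0.0]
contact_force: [0.9, -4.9, -0.6]
gripper_width: 0.247
grasp_force: 60.3
```

```bash
python3 - <<'E'
from h import *
show([547.5,-44.7,60])
E
```

```text
t 11.77 pos [547.2872 -44.7794  76.8656] yawY 89.55 z [-0.     -0.0001 -1.    ] F [ 0.9 -4.9 -0.6] T [-1.16 -0.1  -0.03] w 21.0 g 60.3
shift cm [-0.0212  0.0083  1.6866]
```

Call:
jog_arm(
  moves=[
    [[1.5,0,0,0.12,0,0,0],[1.5,0,0,0.12,0,0,0],[1.5,0,0,0.12,0,0,0],[1.5,0,0,0.12,0,0,0],[1.5,0,0,0.12,0,0,0],[1.5,0,0,0,0,0,0],[1.5,0,0,0,0,0,0]],
  ],
)

```text
time: 12.35
tool_pos: [0.5472, -0.0448, 0.0707]
tool_rot: [-0.0, 0.004, 1.0, -0.0]
contact_force: [0.5, -5.0, -1.3]
gripper_width: 0.25
grasp_force: 60.3
```

```bash
python3 - <<'E'
from h import *
show([547.5,-44.7,60])
E
```

```text
t 12.35 pos [547.2264 -44.7657  70.7159] yawY 89.55 z [-0.0001 -0.0001 -1.    ] F [ 0.5 -5.  -1.3] T [-1.04 -0.13 -0.03] w 21.3 g 60.3
shift cm [-0.0274  0.0068  1.0716]
```

Call:
jog_arm(
  moves=[
    [[1.5,0,0,0.1,0,0,0],[1.5,0,0,0.1,0,0,0],[1.5,0,0,0.1,0,0,0],[1.5,0,0,0.1,0,0,0],[1.5,0,0,0.1,0,0,0],[1.5,0,0,0.1,0,0,0],[1.5,0,0,0,0,0,0],[1.5,0,0,0,0,0,0]],
  ],
)

```text
time: 13.02
tool_pos: [0.5472, -0.0448, 0.0648]
tool_rot: [-0.0, 0.004, 1.0, -0.0]
contact_force: [0.4, -5.4, -0.1]
gripper_width: 0.252
grasp_force: 60.3
```

```bash
python3 - <<'E'
from h import *
show([547.5,-44.7,60])
E
```

```text
t 13.02 pos [547.2139 -44.8106  64.7645] yawY 89.55 z [-0.0002 -0.0001 -1.    ] F [ 0.4 -5.4 -0.1] T [-1.07 -0.1  -0.01] w 21.4 g 60.3
shift cm [-0.0286  0.0113  0.4764]
```

Call:
jog_arm(
  moves=[
    [[1.5,0,0,0.1,0,0,0],[1.5,0,0,0.1,0,0,0],[1.5,0,0,0.1,0,0,0],[1.5,0,0,0.1,0,0,0],[1.5,0,0,0.1,0,0,0],[1.5,0,0,0,0,0,0],[1.5,0,0,0,0,0,0]],
  ],
)

```text
time: 13.6
tool_pos: [0.5473, -0.0448, 0.0603]
tool_rot: [-0.0, 0.004, 1.0, -0.0]
contact_force: [-1.6, -4.7, 2.4]
gripper_width: 0.249
grasp_force: 60.5
```

```bash
python3 - <<'E'
from h import *
show([547.5,-44.7,60])
E
```

```text
t 13.6 pos [547.2577 -44.8162  60.2882] yawY 89.55 z [-0.0004 -0.0001 -1.    ] F [-1.6 -4.7  2.4] T [-1.01  0.17  0.02] w 21.2 g 60.5
shift cm [-0.0242  0.0118  0.0288]
```

Call:
jog_arm(
  moves=[
    [[1.5,0,0,0.1,0,0,0],[1.5,0,0,0.1,0,0,0],[1.5,0,0,0.05,0,0,0],[1.5,0,0,0,0,0,0],[1.5,0,0,0,0,0,0],[1.5,0,0,0,0,0,0]],
  ],
)

```text
time: 14.1
tool_pos: [0.5474, -0.0448, 0.0603]
tool_rot: [-0.001, 0.004, 1.0, -0.0]
contact_force: [-9.2, -4.4, 15.9]
gripper_width: 0.247
grasp_force: 62.8
```

```bash
python3 - <<'E'
from h import *
show([547.5,-44.7,60])
w=grab_frame("wrist"); f=grab_frame("side")
b=w["color"][200:400,210:430]; a=f["color"][130:210,300:388]
cv2.imwrite("pics/k.png",np.hstack([cv2.resize(a,(396,360),interpolation=cv2.INTER_CUBIC),cv2.resize(b,(396,360),interpolation=cv2.INTER_CUBIC)]))
E
```

```text
t 14.1 pos [547.3966 -44.8282  60.2602] yawY 89.57 z [-0.0014 -0.0001 -1.    ] F [-9.2 -4.4 15.9] T [-0.73  1.43  0.01] w 21.0 g 62.8
shift cm [-0.0103  0.0129  0.026 ]
```

View pics/k.png

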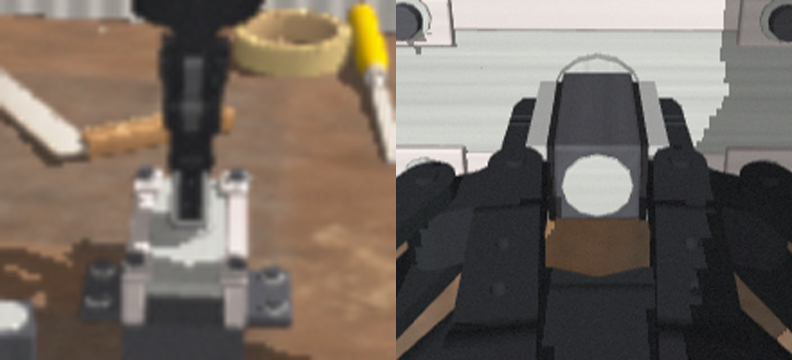

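Call:
jog_arm(
  moves=[
    [[1.5,0,0,-0.15,0,0,0],[1.5,0,0,-0.05,0,0,0],[1.5,0,0,0,0,0,0],[5,0,0,0,0,0,0],[5,0,0,0,0,0,0],[5,0,0,0,0,0,0],[5,0,0,0,0,0,0],[5,0,0,0,0,0,0],[5,0,0,0,0,0,0],[5,0,0,-1.0,0,0,0],[5,0,0,-2.0,0,0,0],[5,0,0,-3.0,0,0,0],[5,0,0,-3.0,0,0,0],[5,0,0,-3.0,0,0,0],[5,0,0,0,0,0,0],[5,0,0,0,0,0,0]],
  ],
)

```text
time: 15.53
tool_pos: [0.549, -0.045, 0.1833]
tool_rot: [0.003, 0.004, 1.0, -0.001]
contact_force: [-0.2, 0.1, -1.3]
gripper_width: 0.583
grasp_force: 0.0
```

```bash
python3 - <<'E'
from h import *
show()
w=grab_frame("wrist"); P=cloud(w)*1000
m=(abs(P[...,0]-547)<25)&(abs(P[...,1]+45)<25)
for a,b in [(88,100),(90,110),(53,58)]:
    z=P[m&(P[...,2]>a)&(P[...,2]<b)]
    if len(z)>5: print(cv2.minAreaRect(z[:,:2].astype(np.float32)),np.median(z[:,2]),len(z))
q=P[(abs(P[...,0]-548)<60)&(abs(P[...,1]+44)<100)&(P[...,2]>59)&(P[...,2]<66)]; z=q[(abs(q[:,0]-547)>24)]; print("bolts",cv2.minAreaRect(z[:,:2].astype(np.float32)),len(z))
q=P[(abs(P[...,0]-548)<60)&(abs(P[...,1]+44)<100)&(P[...,2]>53)&(P[...,2]<58)]; z=q[(abs(q[:,0]-547)>24)]; print("rails",cv2.minAreaRect(z[:,:2].astype(np.float32)),len(z))
cv2.imwrite("pics/l.png",cv2.resize(w["color"][100:400,170:470],None,fx=2,fy=2))
E
```

```text
t 15.53 pos [549.0496 -45.0241 183.2884] yawY 89.56 z [ 0.0061 -0.0012 -1.    ] F [-0.2  0.1 -1.3] T [-0.   -0.    0.02] w 49.5 g 0.0
((546.8347778320312, -44.65870666503906), (21.766103744506836, 21.564802169799805), 89.24932098388672) 96.94116607168833 666
((546.854736328125, -44.62724304199219), (21.76732635498047, 21.554597854614258), 89.03811645507812) 96.94683006376623 661
((542.0223999023438, -43.91918182373047), (28.227306365966797, 19.533329010009766), 86.89738464355469) 54.63344096588837 134
bolts ((547.2035522460938, -44.83454132080078), (126.01616668701172, 68.34420013427734), 89.31260681152344) 371
rails ((547.4285888671875, -45.067237854003906), (141.95654296875, 72.43374633789062), 89.29896545410156) 745
```

View pics/l.png

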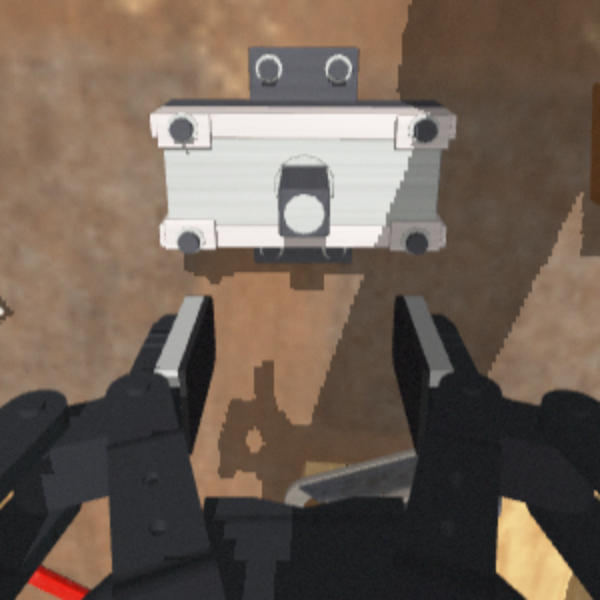

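The pin stands upright with its collar flush (crop pixel ≈(304,185)). Its head top is at 96.9 mm and it sits within 1 mm of the jig's centre, clear of the fingers.

```bash
python3 -c "
from h import *
print(job_done())"
```

```text
the job is handed in; nothing more can be done
None
```

The middle-sized drift pin is through all three straps into the jig's bore, pressed home at about 18 N with its collar flush and released, and I handed the job in at about 16 s; no verdict came back.

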